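# Load the vase dryer and draw its damper bolt

### The job

First switch the dryer off at its isolator. With it off, stand every clay vase from the ware board upright and wholly on the steel drying plate, none touching another, and use the hooked rod to draw the damper bolt in the guarded vent box fully out towards the front, not touching the bolt with the gripper or arm. Only when all that is done switch the isolator back on; leave the rod lying on its rubber mat and do not disturb the pots and clay standing by.

Things in the scene. Friction and masses are not known exactly. Their poses are not given: they have to be found in the camera images.
- dryer: the drying plate: a fixed dark steel slab 230 x 230 x 5 mm, flat on top. Origin at the centre of its underside, z up; its top is at z 5 mm. It may stand left or right of the ware board.
- ware_board: fixed brown wooden board 230 x 230 x 5 mm on which the vases start. Origin at the centre of its underside.
- vase1: an unfired grey clay bottle vase, 95 mm tall, solid: round foot 60 mm across, belly at most 66 mm, sloping shoulder from 43 to 58 mm up, straight neck 28 mm in diameter from 58 to 95 mm up (grip it there). About 250 g. Origin at the centre of its foot, z up. Three or four of vase1 to vase4 are present; absent ones read None.
- vase2: another vase, exactly like vase1 (95 mm tall, 28 mm neck), or None when absent. Origin at the centre of its foot.
- vase3: another vase, exactly like vase1 (95 mm tall, 28 mm neck), or None when absent. Origin at the centre of its foot.
- vase4: another vase, exactly like vase1 (95 mm tall, 28 mm neck), or None when absent. Origin at the centre of its foot.
- isolator: the dryer's isolator: fixed grey enclosure 110 x 110 x 58 mm with a black bar handle on top that turns about the vertical axis through its centre. Origin at the centre of its underside; z up.
- handle_grip (a point): point on the handle's vertical turning axis, at mid-height of its bar (86 mm above the table). The bar is 76 long, 16 wide, 32 mm high (68 to 101 mm above the table). This frame turns with the handle: x along the bar towards its nose (the end with a white mark, 42 mm from the axis; the other end 34 mm), y across the bar, z up.
- isolator_handle (a joint): angle of the handle, rad. 0 = ON (nose along the enclosure's own +x, at the short white mark on its top), 1.4 = OFF, reached by turning 80 degrees anticlockwise seen from above. A sprung cam holds it against either end stop: it resists up to about 0.13 N m till half way (0.7), then snaps to the other end by itself if let go.
- vent_box: fixed steel vent box 300 x 146 mm. Its front 220 mm is a guard tunnel, open only at the front: floor 10 mm thick, side walls 8 mm thick, 70 mm high, 130 mm clear between, four wire hoops over them with undersides 118 mm above the table; behind it a grey block. Origin at table level, middle of the front opening; +x points into the tunnel, y to its left, z up.
- bolt_pin (a point): upright steel pin of the damper bolt, 12 mm in diameter, standing in the tunnel from 26 to 88 mm above the table. Origin at its foot on the pin's axis. With the bolt shut it is 85 mm inside the front opening and 20 mm to the left (+y) of the tunnel's middle.
- damper_bolt (a joint): travel of the damper bolt, m: 0 = shut, 0.05 = drawn fully out, i.e. pin moved 50 mm towards the tunnel's front opening (the vent box's own -x). It slides with about 3 N of friction and stays where it is left.
- hook_rod: loose hooked rod, about 220 g: wooden handle 120 x 34 wide x 36 mm high; from its front a 10 mm steel rod, 18 mm above the handle's underside, runs straight to 200 mm from the origin, then turns square to its left (+y) for 30 mm plus a 5 mm round end. Origin: centre of the handle's underside; x towards the hook, z up. Balances about 10 mm ahead of the origin. Lies flat on the handle, hook level.
- rod_mat: fixed black rubber mat 300 x 150 x 4 mm for the rod. Origin at the centre of its underside, x along its length.
- big_pot: bystander: open grey clay pot, 124 mm across, 80 mm tall; origin at the centre of its underside.
- cup: bystander: open pale cup, 76 mm across, 75 mm tall; origin at the centre of its underside.
- clay_block: bystander: block of clay 110 x 70 x 60 mm; origin at the centre of its underside.
Mind the look-alikes: they are no part of the job. What is shaped like the vase1 but blue is not meant.

How it is judged:
By the outcome, as a careful person would: the job done as asked, in the order asked, and still so for the second after the job is handed in, with the robot touching nothing.
Of vase1, vase2, vase3, vase4 only 3 to 4 are there at a start; the rules pass over those that are not, and their reading is None.
At some moment in a run one of vase1, vase2, vase3, vase4, hook_rod may be knocked a few centimetres aside while the robot is not near it.
It also fails if it takes over 210 s, if anything falls off the work surface, if the arm or the gripper's body presses on something with over 40 N, if the wrist force passes 120 N, or if a joint passes its speed limit or range.

### The arm

A 6-joint arm with a two-finger parallel gripper is mounted at the origin on the work surface. World frame = base frame: x ahead of the robot, y to its left, z up, the work surface at z = 0. Lengths are in mm, angles in rad, forces in N, time in s.
With the tool pointing down it reaches from about 350 to 875 mm from the base axis. Payload 4.2 kg.
Tool frame: the origin (TCP) lies at the very end of the fingers, on their centre line; the grasp point (between the pads) lies 19 mm behind it; z points along the fingers, y is the line along which they close (so a half turn about z gives the same grasp; the last joint's range is limited). The gripper opens to 85 mm and grips with 20 to 120 N. Pads are 22 mm wide; open, the fingers measure 114 mm over their backs; the gripper's body (76 mm by 85 mm) begins 54 mm behind the grasp point. The pads swing forward as they close: fully open they stand 13 mm farther back than shut.
Start: joints at [-0.88, 0.385, 0.008, 0, -1.194, -0.259], TCP at [261.579, -567.605, 231.312] pointing down, gripper open.
Joint ranges: [-3.14, 3.14], [-1.21, 2.06], [-1.07, 1.41], [-3.16, 2.05], [-2.99, -0.16], [-3.1, 3.1]. Speed limits (rad/s): [2.79, 2.79, 3.14, 3.14, 3.14, 3.14].

### API

Orientations are given as a unit quaternion [x, y, z, w].
In Python, from bench import arm gives the robot as it stands.
- The arm moves only by the tool servo_tool, never from a script. Its argument "rows" is a list that holds one entry, the list of rows, each a list of 7 numbers: the finger opening in mm, from 0 to 85.4, then the shift along the tool's x, y, z in mm, then the turn, a rotation vector about the tool's x, y, z in rad. A call has 1 to 10 rows; each row is the pose to reach, as a shift and turn from the pose commanded when the call began, along the tool's axes at that moment; what a row does not reach only later rows make up. A row lasts 1/8 s, in which the tool goes at most 62.5 mm and 10.7 degrees, less where a joint would pass 70% of its speed; a pose out of reach is approached as far as the arm can. A call with a gripper value outside its range is refused whole. The fingers move at their own pace and stop on an object; the grip force is fixed at half the most. Time passes only in rows, so rows that repeat a pose let the fingers close. It gives the time, the measured TCP pose, the force, the opening and the grip force at its end, in the units of the state.
- arm.read_state(): the state, without advancing time (a new reading comes with each control period).
- arm.get_image(name): name is "side" or "top"; returns the picture (400x640x3 uint8, red, green, blue); there is no depth.
- arm.camera_params(name): a dict with "intrinsics" (3x3 intrinsics, pixels), "D" ([k1, k2, p1, p2, k3] as OpenCV has them; the pictures are not rectified), "R" (3x3) and "t" (3): a world point X has camera coordinates R X + t. Camera axes: x right, y down, z forward; pixel columns grow to the right and rows downward; lengths in mm; the calibration is good to about 2 mm. A picture is of the moment at which its call begins. camera_params takes no time and is no camera call.
- arm.job_done(): hands the job in; it is judged then, once.
The state is a dict: "clock": time; "joints": joint angles; "joint_vel": joint speeds; "joint_efforts": joint torques, N m; "position": TCP position; "ee_rot": TCP orientation; "contact_force": force on the tool from outside, world axes, zero at the start; "wrist_torque": the same for the moment, N m; "gripper_width": finger opening in mm; "grasp_force": force on a finger pad.
Only numpy, scipy, OpenCV 4.12 (cv2) and the standard library are available. Lean on these libraries where they do the work, as an engineer would, in place of code of your own. Each camera call takes 0.05 s, during which the arm holds its last target. There are 200 camera calls.

## Working session

There is one attempt and no reset: what is moved stays moved. The work goes in short steps, Python scripts to look and compute and a tool call to move; the robot and the scene stay as the last step left them, time stands still between calls to the robot, and variables do not carry over. Pictures are saved under pics/ and viewed, at most 14 in all, crops included, and the job is handed in when it is done.

Besides the shell and the picture viewer there is one more tool, called after "Emit:" in YAML: its name, and indented under it one key for each argument. servo_tool: Moves the arm, as the interface text tells. Its arguments: {"type":"object","properties":{"rows":{"type":"array"}},"required":["rows"]}

```bash
mkdir -p pics
cat > h.py <<'E'
import numpy as np, cv2
from bench import arm
from scipy.spatial.transform import Rotation as R
def snap(n,f):
    im=arm.get_image(n); cv2.imwrite(f'pics/{f}.png',im[:,:,::-1]); return im
def crop(f,o,x0,y0,x1,y1,s):
    im=cv2.imread(f'pics/{f}.png')[y0:y1,x0:x1]; cv2.imwrite(f'pics/{o}.png',cv2.resize(im,None,fx=s,fy=s,interpolation=cv2.INTER_CUBIC))
def cam(n):
    p=arm.camera_params(n); return [np.array(p[k],float) for k in('intrinsics','D','R','t')]
def px(n,u,v,z):
    K,D,Rm,t=cam(n); a=cv2.undistortPoints(np.array([[[u,v]]],float),K,D)[0,0]
    d=Rm.T@np.array([a[0],a[1],1]); c=-Rm.T@t; return np.round(c+d*(z-c[2])/d[2],1)
def proj(n,X):
    K,D,Rm,t=cam(n); return cv2.projectPoints(np.array(X,float).reshape(-1,1,3),cv2.Rodrigues(Rm)[0],t,K,D)[0][:,0]
def st():
    s=arm.read_state(); print({k:np.round(s[k],3).tolist() for k in('clock','joints','position','ee_rot','contact_force','gripper_width','grasp_force')}); print(np.round(R.from_quat(s['ee_rot']).as_matrix(),3))
def to(P,yaw=None):
    # shift/turn in tool axes to reach TCP P, tool y-axis at world angle yaw (deg), tool down
    s=arm.read_state(); M=R.from_quat(s['ee_rot']).as_matrix()
    print('shift',np.round(M.T@(np.array(P)-s['position']),1))
    if yaw is not None:
        y=np.deg2rad(yaw); Y=np.array([np.cos(y),np.sin(y),0]);Z=np.array([0,0,-1.]);T=np.c_[np.cross(Y,Z),Y,Z]
        print('turn',R.from_matrix(M.T@T).as_rotvec().round(3))
E
python3 - <<'E'
from h import *
snap('top','t0');snap('side','s0');st()
for n in('top','side'):
    K,D,Rm,t=cam(n);print(n,(-Rm.T@t).round(),K[0,0],Rm.round(2).tolist(),D)
E
```

```text
{'clock': 0.1, 'joints': [-0.88, 0.385, 0.007, -0.0, -1.194, -0.259], 'position': [261.358, -567.143, 230.338], 'ee_rot': [-0.214, 0.977, 0.001, -0.0], 'contact_force': [-0.328, -1.428, -0.013], 'gripper_width': 85.383, 'grasp_force': 0.0}
[[-0.908 -0.418 -0.001]
 [-0.418  0.908  0.002]
 [ 0.     0.002 -1.   ]]
top [ 509.  -17. 1034.] 384.75189882256376 [[-0.01, -1.0, 0.0], [-1.0, 0.01, -0.03], [0.03, -0.0, -1.0]] [-0.00242122  0.          0.          0.          0.        ]
side [377. 999. 993.] 515.3285890741022 [[-0.99, -0.16, 0.01], [-0.11, 0.64, -0.76], [0.12, -0.75, -0.65]] [-0.11594979  0.          0.          0.          0.        ]
```

View pics/t0.png

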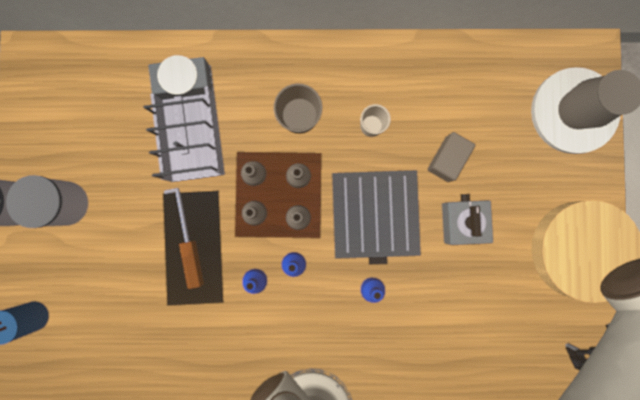

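View pics/s0.png

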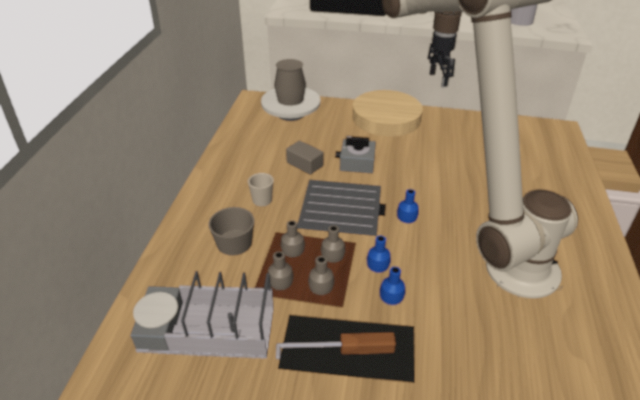

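The top view shows the isolator near (470,222), the plate near (376,214), the ware board with four vases near (280,195), the vent box near (190,120), and the rod mat near (193,247). The three blue vases and the pots are bystanders. I'll enlarge the parts I need.

Run:
```python
from h import *
crop('t0','c1',140,50,340,310,2.3) if 0 else crop('t0','c1',140,130,340,310,4) 
a=cv2.imread('pics/t0.png')
A=cv2.resize(a[185:260,425:505],None,fx=5,fy=5,interpolation=cv2.INTER_CUBIC)
B=cv2.resize(a[50:190,140:230],None,fx=4,fy=4,interpolation=cv2.INTER_CUBIC)
o=np.zeros((560,770,3),np.uint8);o[:375,:400]=A;o[:560,405:765]=B;cv2.imwrite('pics/c2.png',o)
```

```text
(no output)
```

View pics/c2.png

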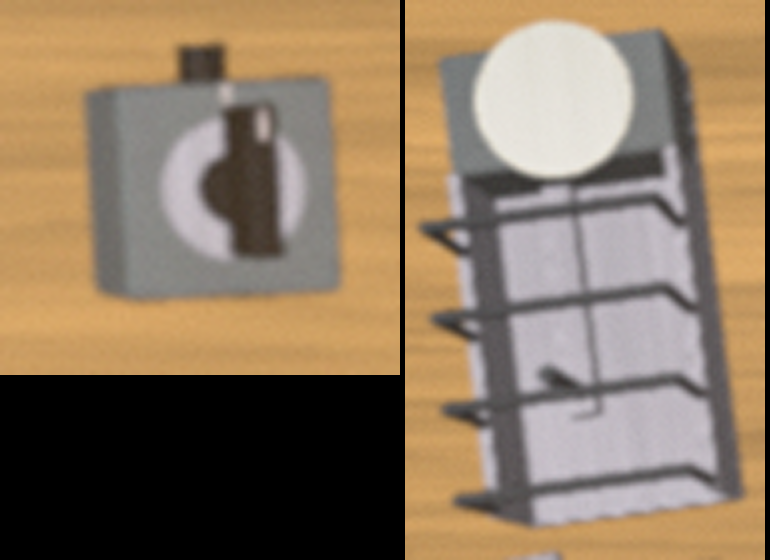

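Run:
```python
from h import *
a=cv2.imread('pics/t0.png')
cv2.imwrite('pics/c3.png',cv2.resize(a[145:310,155:325],None,fx=3.6,fy=3.6,interpolation=cv2.INTER_CUBIC)[:600])
```

```text
(no output)
```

View pics/c3.png

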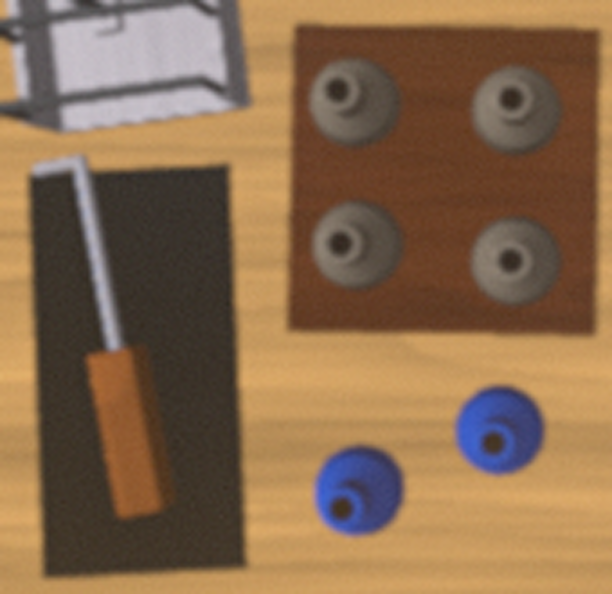

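The crops give me:
- **Isolator:** bar nose at the top, with the white mark at crop (263,125), so it is ON.
- **Bolt:** the pin top is at crop (543,372).
- **Rod:** the handle spans (88,355) to (158,508), and the hook end is at (32,170).
- **Vases:** the necks are at (337,90), (512,98), (341,243) and (511,260).

Next I convert these to positions.

Run:
```python
from h import *
A=lambda x,y:(425+x/5,185+y/5);B=lambda x,y:(140+(x-405)/4,50+y/4);C=lambda x,y:(155+x/3.6,145+y/3.6)
def p(l,f,z,*q): print(l,[px('top',*(f(*a)),z).tolist()[:2] for a in q])
I=lambda x,y:(x,y)
p('bar nose/tail mid',A,101,(260,105),(268,255)); p('bar white',A,101,(263,125))
p('iso top TR,BR,BL',A,58,(328,78),(340,290),(125,297));p('base TL',A,0,(88,92))
p('pin top',B,88,(543,372));p('pin foot',B,26,(577,392))
p('Lwall inner front',B,10,(532,525));p('Rwall outer base front',B,0,(742,495))
p('Lwall top outer',B,70,(450,178),(490,505));p('Rwall top in',B,70,(663,150),(707,470))
p('hoops outer L/R top?',B,118,(458,500),(685,468))
p('handle',C,40,(88,355),(130,348),(158,508),(118,518));p('rod',C,22,(113,348),(80,165),(32,170))
p('mat',C,4,(30,175),(228,167),(245,566),(45,577))
p('vases',C,100,(337,90),(512,98),(341,243),(511,260))
p('plate',I,5,(333,173),(416,171),(420,256),(336,259))
p('blue3',I,95,(376,294));p('cup',I,75,(375,113));p('clay',I,60,(452,156));p('pot',I,80,(298,105))
p('blue12',I,95,(155+341/3.6,145+507/3.6),(155+493/3.6,145+443/3.6))
```

```text
bar nose/tail mid [[534.1, -405.1], [461.4, -407.6]]
bar white [[524.4, -406.4]]
iso top TR,BR,BL [[548.8, -457.8], [441.3, -461.8], [438.4, -352.7]]
base TL [[544.3, -354.5]]
pin top [[694.0, 334.9]]
pin foot [[692.8, 335.5]]
Lwall inner front [[606.7, 370.5]]
Rwall outer base front [[627.2, 232.9]]
Lwall top outer [[821.3, 401.4], [613.7, 374.2]]
Rwall top in [[838.5, 266.7], [635.0, 238.0]]
hoops outer L/R top? [[611.5, 373.8], [630.0, 238.4]]
handle [[442.7, 338.1], [447.5, 308.0], [333.7, 287.4], [326.8, 315.9]]
rod [[446.5, 326.3], [580.1, 351.3], [576.7, 386.4]]
mat [[574.1, 395.0], [579.4, 247.7], [284.5, 234.1], [277.2, 381.6]]
vases [[624.6, 149.4], [618.6, 31.1], [521.1, 146.6], [509.1, 32.1]]
plate [[627.2, -59.9], [631.5, -282.8], [404.2, -290.4], [397.4, -66.5]]
blue3 [[322.2, -158.6]]
cup [[770.0, -163.6]]
clay [[662.8, -360.8]]
pot [[789.7, 29.6]]
blue12 [[343.5, 147.4], [385.8, 44.9]]
```

Run:
```python
from h import *
to([493.5,-406.5,150],92)
```

```text
shift [-278.1   48.6   80.4]
turn [ 0.002 -0.     0.397]
```

Emit:
servo_tool:
  rows:
    - [[60,-278,49,60,0,0,0.397],[60,-278,49,80,0,0,0.397],[60,-278,49,80,0,0,0.397],[60,-278,49,80,0,0,0.397],[60,-278,49,80,0,0,0.397],[60,-278,49,80,0,0,0.397],[60,-278,49,80,0,0,0.397],[60,-278,49,80,0,0,0.397]]

```text
clock: 1.1
position: [492.8, -407.6, 151.8]
ee_rot: [-0.017, 1.0, -0.0, 0.0]
contact_force: [-0.0, -0.3, -0.0]
gripper_width: 60.3
grasp_force: 0.0
```

Run:
```python
from h import *
st();snap('top','t1');crop('t1','t1c',400,150,520,270,5);to([493.5,-406.5,72],92)
```

```text
{'clock': 1.1, 'joints': [-0.438, 0.47, -0.064, 0.0, -1.036, -1.099], 'position': [492.752, -407.572, 151.758], 'ee_rot': [-0.017, 1.0, -0.0, 0.0], 'contact_force': [-0.041, -0.272, -0.01], 'gripper_width': 60.318, 'grasp_force': 0.0}
[[-0.999 -0.033  0.   ]
 [-0.033  0.999 -0.   ]
 [-0.    -0.    -1.   ]]
shift [-0.8  1.2 79.8]
turn [-0.     0.001 -0.002]
```

View pics/t1c.png

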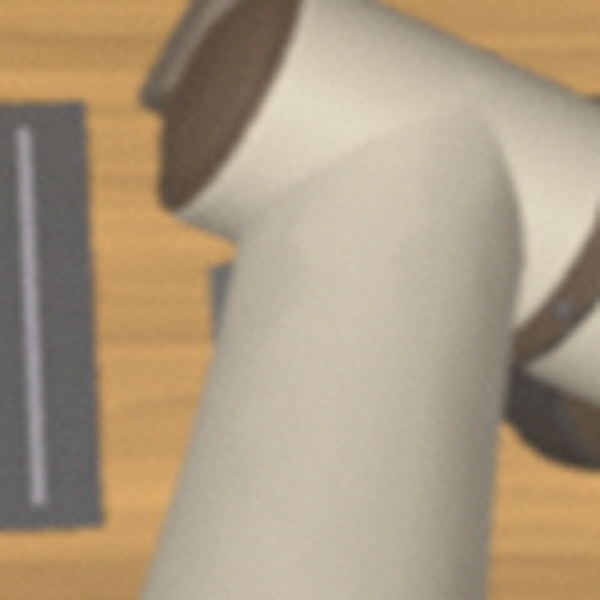

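The arm hides the isolator in the top view. My estimate is good enough for a 60 mm opening around a 16 mm bar, so I'll go down and grip.

Emit:
servo_tool:
  rows:
    - [[50,-1,1,50,0,0,0],[50,-1,1,79,0,0,0],[50,-1,1,79,0,0,0],[0,-1,1,79,0,0,0],[0,-1,1,79,0,0,0],[0,-1,1,79,0,0,0],[0,-1,1,79,0,0,0],[0,-1,1,79,0,0,0]]

```text
clock: 2.15
position: [495.4, -406.4, 74.6]
ee_rot: [-0.018, 1.0, -0.001, 0.001]
contact_force: [-1.0, 1.3, 5.8]
gripper_width: 14.7
grasp_force: 60.1
```

Emit:
servo_tool:
  rows:
    - [[0,0,0,0,0,0,-0.17],[0,0,0,0,0,0,-0.34],[0,0,0,0,0,0,-0.51],[0,0,0,0,0,0,-0.68],[0,0,0,0,0,0,-0.85],[0,0,0,0,0,0,-1.02],[0,0,0,0,0,0,-1.19],[0,0,0,0,0,0,-1.36],[0,0,0,0,0,0,-1.38],[0,0,0,0,0,0,-1.38]]

```text
clock: 3.4
position: [494.8, -405.7, 74.6]
ee_rot: [-0.65, 0.76, -0.001, 0.0]
contact_force: [-2.5, 2.3, 7.5]
gripper_width: 14.8
grasp_force: 60.4
```

Emit:
servo_tool:
  rows:
    - [[40,0,0,0,0,0,0],[40,0,0,0,0,0,0],[50,0,0,-10,0,0,0],[50,0,0,-60,0,0,0],[50,0,0,-120,0,0,0],[50,0,0,-150,0,0,0],[50,0,0,-150,0,0,0]]

```text
clock: 4.28
position: [495.9, -406.7, 226.7]
ee_rot: [-0.65, 0.76, -0.004, 0.001]
contact_force: [0.3, -0.2, 1.0]
gripper_width: 49.7
grasp_force: 0.0
```

Run:
```python
from h import *
st();snap('side','s1');crop('s1','s1c',240,110,420,260,4);to([624.6,149.4,220],172)
print(proj('side',[[493.5,-406.5,101]]))
```

```text
{'clock': 4.275, 'joints': [-0.435, 0.412, 0.038, 0.001, -1.189, 0.279], 'position': [495.896, -406.674, 226.663], 'ee_rot': [-0.65, 0.76, -0.004, 0.001], 'contact_force': [0.321, -0.206, 0.953], 'gripper_width': 49.721, 'grasp_force': 0.0}
[[-0.155 -0.988  0.007]
 [-0.988  0.155 -0.004]
 [ 0.003 -0.007 -1.   ]]
shift [-568.7  -41.7    3.8]
turn [-0.003 -0.001 -0.017]
[[358.91289263 136.66215109]]
```

View pics/s1c.png

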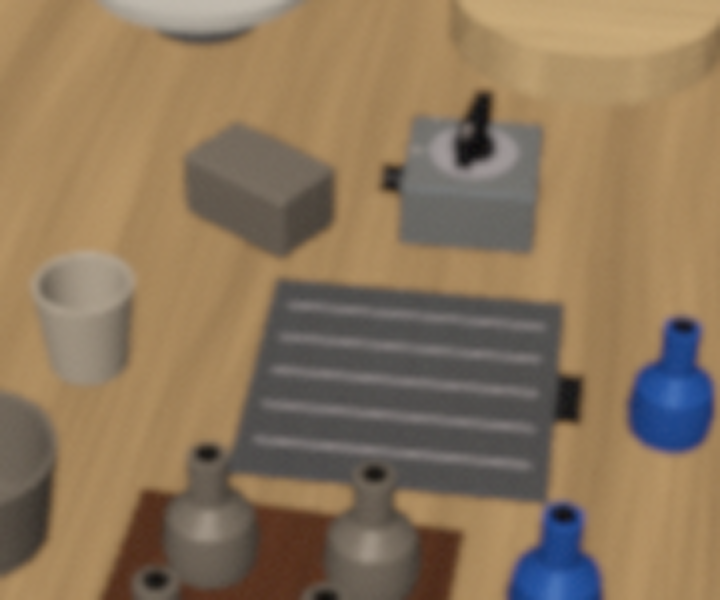

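The handle is OFF: the bar now points along y, and the enclosure is undisturbed. Next are the vases. I'll set the tool yaw to 180° so the tool axes are −y, −x and −z of the world.

Run:
```python
from h import *
to([509,32,190],180)
```

```text
shift [-434.8   54.3   33.6]
turn [-0.003 -0.001 -0.156]
```

Emit:
servo_tool:
  rows:
    - [[50,-435,54,34,-0.003,-0.001,-0.156],[50,-435,54,34,-0.003,-0.001,-0.156],[50,-435,54,34,-0.003,-0.001,-0.156],[50,-435,54,34,-0.003,-0.001,-0.156],[50,-435,54,34,-0.003,-0.001,-0.156],[50,-435,54,34,-0.003,-0.001,-0.156],[50,-435,54,34,-0.003,-0.001,-0.156],[50,-435,54,34,-0.003,-0.001,-0.156],[50,-435,54,34,-0.003,-0.001,-0.156]]

```text
clock: 5.45
position: [508.1, 32.4, 187.3]
ee_rot: [0.707, -0.707, -0.002, 0.002]
contact_force: [-1.1, -0.7, 0.3]
gripper_width: 50.3
grasp_force: 0.0
```

Run:
```python
from h import *
st();snap('side','s2');crop('s2','s2c',220,190,400,320,4)
```

```text
{'clock': 5.45, 'joints': [0.381, 0.23, -0.334, -0.003, -1.012, -0.379], 'position': [508.052, 32.355, 187.302], 'ee_rot': [0.707, -0.707, -0.002, 0.002], 'contact_force': [-1.127, -0.73, 0.306], 'gripper_width': 50.255, 'grasp_force': 0.0}
[[ 0.001 -1.    -0.005]
 [-1.    -0.001  0.   ]
 [-0.     0.005 -1.   ]]
```

View pics/s2c.png

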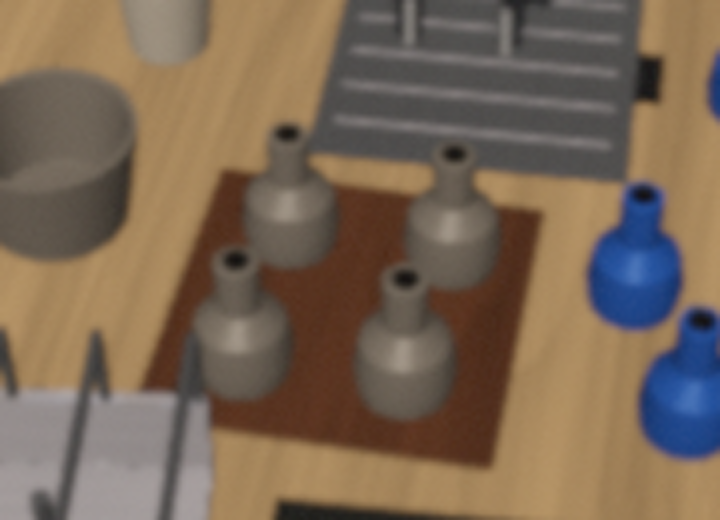

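The four vases still stand on the board, with neck tops at crop (288,132), (455,153), (235,260) and (405,278). I'll cross-check their positions from this view.

Run:
```python
from h import *
for x,y in[(288,132),(455,153),(235,260),(405,278)]: print(px('side',220+x/4,190+y/4,100))
```

```text
[617.8  33.3 100. ]
[508.2  34.9 100. ]
[625.1 152.  100. ]
[521.1 149.5 100. ]
```

Emit:
servo_tool:
  rows:
    - [[50,-1,0,60,0,0,0],[50,-1,0,118,0,0,0],[50,-1,0,118,0,0,0],[0,-1,0,118,0,0,0],[0,-1,0,118,0,0,0],[0,-1,0,118,0,0,0],[0,-1,0,118,0,0,0],[0,-1,0,118,0,0,0],[0,-1,0,90,0,0,0],[0,-1,0,40,0,0,0]]

```text
clock: 6.75
position: [506.8, 33.2, 147.7]
ee_rot: [-0.707, 0.707, 0.003, -0.003]
contact_force: [1.1, 0.3, -2.9]
gripper_width: 26.7
grasp_force: 59.8
```

Emit:
servo_tool:
  rows:
    - [[0,30,5,-20,0,0,0],[0,85,14,-20,0,0,0],[0,145,24,-20,0,0,0],[0,200,33,-20,0,0,0],[0,245,40,-20,0,0,0],[0,258,42,-20,0,0,0],[0,258,42,20,0,0,0],[0,258,42,60,0,0,0],[0,258,42,72,0,0,0],[0,258,42,77,0,0,0]]

```text
clock: 8.0
position: [465.4, -224.2, 72.8]
ee_rot: [0.708, -0.706, -0.003, 0.002]
contact_force: [-10.1, 5.2, 28.6]
gripper_width: 26.1
grasp_force: 63.4
```

Emit:
servo_tool:
  rows:
    - [[0,0,0,0,0,0,0],[50,0,0,0,0,0,0],[50,0,0,0,0,0,0],[50,0,0,0,0,0,0],[50,0,0,-50,0,0,0],[50,0,0,-100,0,0,0],[50,0,0,-120,0,0,0],[50,0,0,-120,0,0,0]]

```text
clock: 9.0
position: [467.8, -224.8, 192.9]
ee_rot: [0.707, -0.707, 0.0, -0.001]
contact_force: [-0.2, 0.0, -0.8]
gripper_width: 50.1
grasp_force: 0.0
```

Run:
```python
from h import *
st();to([618.2,32.3,188],180)
```

```text
{'clock': 9.0, 'joints': [-0.135, 0.238, -0.308, -0.001, -1.024, 0.136], 'position': [467.782, -224.823, 192.927], 'ee_rot': [0.707, -0.707, 0.0, -0.001], 'contact_force': [-0.242, 0.022, -0.805], 'gripper_width': 50.123, 'grasp_force': 0.0}
[[ 0.    -1.     0.002]
 [-1.    -0.     0.   ]
 [-0.    -0.002 -1.   ]]
shift [-257.1 -150.4    5.3]
turn [-0.002  0.     0.   ]
```

Emit:
servo_tool:
  rows:
    - [[50,-50,-30,3,0,0,0],[50,-104,-61,5,0,0,0],[50,-156,-92,5,0,0,0],[50,-208,-122,5,0,0,0],[50,-257,-150,5,0,0,0],[50,-257,-150,5,0,0,0],[50,-257,-150,60,0,0,0],[50,-257,-150,115,0,0,0],[50,-257,-150,123,0,0,0],[50,-257,-150,123,0,0,0]]

```text
clock: 10.25
position: [616.8, 32.0, 68.2]
ee_rot: [0.707, -0.707, -0.001, 0.001]
contact_force: [0.3, 0.7, 2.0]
gripper_width: 49.9
grasp_force: 0.0
```

Emit:
servo_tool:
  rows:
    - [[0,0,0,0,0,0,0],[0,0,0,0,0,0,0],[0,0,0,0,0,0,0],[0,0,0,0,0,0,0],[0,0,0,-30,0,0,0],[0,0,0,-80,0,0,0],[0,0,0,-115,0,0,0],[0,0,0,-120,0,0,0]]

```text
clock: 11.25
position: [617.5, 32.8, 190.5]
ee_rot: [-0.707, 0.707, 0.001, 0.002]
contact_force: [0.5, -0.2, -3.6]
gripper_width: 26.5
grasp_force: 59.8
```

Run:
```python
from h import *
st();to([565,-225,188],180)
```

```text
{'clock': 11.25, 'joints': [0.313, 0.403, -0.069, -0.003, -1.096, -0.312], 'position': [617.484, 32.756, 190.489], 'ee_rot': [-0.707, 0.707, 0.001, 0.002], 'contact_force': [0.457, -0.155, -3.609], 'gripper_width': 26.475, 'grasp_force': 59.815}
[[-0.    -1.     0.002]
 [-1.     0.     0.003]
 [-0.003 -0.002 -1.   ]]
shift [257.8  52.5   1.6]
turn [-0.002  0.003 -0.   ]
```

Emit:
servo_tool:
  rows:
    - [[0,50,10,0,0,0,0],[0,108,22,0,0,0,0],[0,166,34,0,0,0,0],[0,220,45,0,0,0,0],[0,258,52,0,0,0,0],[0,258,52,20,0,0,0],[0,258,52,70,0,0,0],[0,258,52,105,0,0,0],[0,258,52,114,0,0,0],[0,258,52,117,0,0,0]]

```text
clock: 12.5
position: [562.3, -225.3, 70.6]
ee_rot: [0.707, -0.707, -0.004, 0.003]
contact_force: [-6.1, 2.1, 10.8]
gripper_width: 26.5
grasp_force: 61.3
```

Emit:
servo_tool:
  rows:
    - [[0,0,0,0,0,0,0],[50,0,0,0,0,0,0],[50,0,0,0,0,0,0],[50,0,0,0,0,0,0],[50,0,0,-50,0,0,0],[50,0,0,-100,0,0,0],[50,0,0,-118,0,0,0],[50,0,0,-118,0,0,0]]

```text
clock: 13.5
position: [565.7, -225.8, 190.8]
ee_rot: [0.707, -0.707, 0.0, -0.001]
contact_force: [0.0, -0.3, -0.4]
gripper_width: 50.0
grasp_force: 0.0
```

Run:
```python
from h import *
st();to([521,148,188],180)
```

```text
{'clock': 13.5, 'joints': [-0.115, 0.387, -0.093, -0.001, -1.089, 0.115], 'position': [565.715, -225.755, 190.836], 'ee_rot': [0.707, -0.707, 0.0, -0.001], 'contact_force': [0.022, -0.326, -0.36], 'gripper_width': 50.042, 'grasp_force': 0.0}
[[ 0.    -1.     0.002]
 [-1.    -0.     0.001]
 [-0.001 -0.002 -1.   ]]
shift [-373.8   44.7    3. ]
turn [-0.002  0.001  0.   ]
```

```bash
cat >> h.py <<'E'
def dif(n,a,new,pts,r=9):
    A=cv2.imread(f'pics/{a}.png').astype(int);B=snap(n,new)[:,:,::-1].astype(int)
    for (u,v) in pts: u,v=int(u),int(v);print((u,v),np.abs(A-B)[v-r:v+r,u-r:u+r].mean().round(1))
E
python3 - <<'E'
from h import *
P=[[521,148,90],[625,150.5,90],[521,148,40],[625,150.5,40],[386,310,30],[577,370,20]]
dif('side','s0','s3',proj('side',P));dif('top','t0','t3',proj('top',P))
E
```

```text
(321, 261) 6.2
(279, 257) 4.6
(321, 275) 0.9
(280, 271) 0.9
(368, 339) 1.1
(279, 352) 1.0
(249, 212) 2.6
(248, 170) 2.6
(253, 212) 2.4
(252, 172) 2.5
(191, 265) 2.8
(170, 192) 3.3
```

Nothing has moved. On to vase 3.

Emit:
servo_tool:
  rows:
    - [[50,-60,7,3,0,0,0],[50,-122,15,3,0,0,0],[50,-183,22,3,0,0,0],[50,-245,30,3,0,0,0],[50,-306,37,3,0,0,0],[50,-360,43,3,0,0,0],[50,-374,45,3,0,0,0],[50,-374,45,60,0,0,0],[50,-374,45,115,0,0,0],[50,-374,45,121,0,0,0]]

```text
clock: 14.85
position: [516.2, 146.0, 64.0]
ee_rot: [-0.707, 0.708, 0.003, -0.006]
contact_force: [0.3, -0.0, 0.4]
gripper_width: 50.1
grasp_force: 0.0
```

Emit:
servo_tool:
  rows:
    - [[50,0,0,0,0,0,0],[0,0,0,0,0,0,0],[0,0,0,0,0,0,0],[0,0,0,0,0,0,0],[0,0,0,0,0,0,0],[0,0,0,-30,0,0,0],[0,0,0,-80,0,0,0],[0,0,0,-115,0,0,0],[0,0,0,-120,0,0,0],[0,0,0,-120,0,0,0]]

```text
clock: 16.1
position: [518.6, 148.1, 187.4]
ee_rot: [-0.707, 0.707, 0.002, -0.001]
contact_force: [-0.6, -1.4, -3.3]
gripper_width: 26.5
grasp_force: 59.8
```

Run:
```python
from h import *
st();to([465,-123,188],180)
```

```text
{'clock': 16.1, 'joints': [0.577, 0.279, -0.264, -0.004, -1.031, -0.575], 'position': [518.63, 148.073, 187.351], 'ee_rot': [-0.707, 0.707, 0.002, -0.001], 'contact_force': [-0.629, -1.421, -3.308], 'gripper_width': 26.458, 'grasp_force': 59.828}
[[-0.001 -1.    -0.005]
 [-1.     0.001  0.001]
 [-0.001  0.005 -1.   ]]
shift [271.1  53.5  -0.7]
turn [ 0.005  0.001 -0.001]
```

Emit:
servo_tool:
  rows:
    - [[0,50,10,0,0,0,0],[0,110,22,0,0,0,0],[0,170,34,0,0,0,0],[0,228,45,0,0,0,0],[0,271,53,0,0,0,0],[0,271,53,20,0,0,0],[0,271,53,70,0,0,0],[0,271,53,105,0,0,0],[0,271,53,113,0,0,0],[0,271,53,116,0,0,0]]

```text
clock: 17.35
position: [466.4, -122.5, 71.7]
ee_rot: [0.707, -0.707, -0.002, 0.001]
contact_force: [0.3, 0.5, -2.6]
gripper_width: 26.7
grasp_force: 59.9
```

Emit:
servo_tool:
  rows:
    - [[0,0,0,0,0,0,0],[50,0,0,0,0,0,0],[50,0,0,0,0,0,0],[50,0,0,0,0,0,0],[50,0,0,-50,0,0,0],[50,0,0,-100,0,0,0],[50,0,0,-118,0,0,0],[50,0,0,-118,0,0,0]]

```text
clock: 18.35
position: [467.6, -122.6, 191.9]
ee_rot: [0.707, -0.707, 0.0, -0.001]
contact_force: [1.1, -0.7, -0.1]
gripper_width: 49.9
grasp_force: 0.0
```

Run:
```python
from h import *
st();to([625,150.5,188],180)
P=[[625,150.5,90],[625,150.5,40],[386,310,30],[577,370,20]]
dif('side','s0','s4',proj('side',P));dif('top','t0','t4',proj('top',P))
```

```text
{'clock': 18.35, 'joints': [0.08, 0.179, -0.389, -0.002, -1.002, -0.079], 'position': [467.639, -122.554, 191.931], 'ee_rot': [0.707, -0.707, 0.0, -0.001], 'contact_force': [1.13, -0.74, -0.089], 'gripper_width': 49.946, 'grasp_force': 0.0}
[[ 0.    -1.     0.002]
 [-1.    -0.     0.002]
 [-0.002 -0.002 -1.   ]]
shift [-273.  -157.4    4.6]
turn [-0.002  0.002  0.   ]
(279, 257) 4.6
(280, 271) 0.9
(368, 339) 1.1
(279, 352) 1.0
(248, 170) 2.1
(252, 172) 2.1
(191, 265) 2.4
(170, 192) 2.4
```

Emit:
servo_tool:
  rows:
    - [[50,-50,-29,3,0,0,0],[50,-104,-60,4,0,0,0],[50,-157,-91,4,0,0,0],[50,-210,-121,4,0,0,0],[50,-260,-150,4,0,0,0],[50,-273,-157,4,0,0,0],[50,-273,-157,60,0,0,0],[50,-273,-157,110,0,0,0],[50,-273,-157,121,0,0,0],[50,-273,-157,121,0,0,0]]

```text
clock: 19.7
position: [623.5, 149.9, 68.9]
ee_rot: [-0.707, 0.707, 0.001, -0.001]
contact_force: [-0.2, 1.4, 0.8]
gripper_width: 50.4
grasp_force: 0.0
```

Emit:
servo_tool:
  rows:
    - [[50,0,0,0,0,0,0],[0,0,0,0,0,0,0],[0,0,0,0,0,0,0],[0,0,0,0,0,0,0],[0,0,0,0,0,0,0],[0,0,0,-30,0,0,0],[0,0,0,-80,0,0,0],[0,0,0,-115,0,0,0],[0,0,0,-120,0,0,0],[0,0,0,-120,0,0,0]]

```text
clock: 20.95
position: [622.4, 150.2, 187.2]
ee_rot: [-0.707, 0.707, 0.003, -0.002]
contact_force: [1.1, -0.4, -4.1]
gripper_width: 26.6
grasp_force: 59.8
```

Run:
```python
from h import *
st();to([567,-123,188],180)
```

```text
{'clock': 20.95, 'joints': [0.487, 0.445, -0.009, -0.004, -1.122, -0.486], 'position': [622.438, 150.187, 187.167], 'ee_rot': [-0.707, 0.707, 0.003, -0.002], 'contact_force': [1.058, -0.373, -4.052], 'gripper_width': 26.623, 'grasp_force': 59.76}
[[-0.001 -1.    -0.006]
 [-1.     0.001  0.001]
 [-0.001  0.006 -1.   ]]
shift [273.2  55.3  -0.7]
turn [ 0.006  0.001 -0.001]
```

Emit:
servo_tool:
  rows:
    - [[0,50,10,0,0,0,0],[0,110,22,0,0,0,0],[0,170,34,0,0,0,0],[0,228,46,0,0,0,0],[0,273,55,0,0,0,0],[0,273,55,20,0,0,0],[0,273,55,70,0,0,0],[0,273,55,105,0,0,0],[0,273,55,113,0,0,0],[0,273,55,117,0,0,0]]

```text
clock: 22.2
position: [568.5, -122.5, 71.4]
ee_rot: [0.707, -0.707, -0.002, 0.001]
contact_force: [0.2, 0.1, -2.7]
gripper_width: 26.5
grasp_force: 59.8
```

Emit:
servo_tool:
  rows:
    - [[0,0,0,0,0,0,0],[50,0,0,0,0,0,0],[50,0,0,0,0,0,0],[50,0,0,0,0,0,0],[50,0,0,-50,0,0,0],[50,0,0,-100,0,0,0],[50,-40,0,-118,0,0,0],[50,-100,0,-118,0,0,0],[50,-160,0,-118,0,0,0],[50,-200,0,-118,0,0,0]]

```text
clock: 23.45
position: [568.7, 79.7, 190.8]
ee_rot: [0.708, -0.707, -0.001, -0.0]
contact_force: [-0.3, -0.3, 0.0]
gripper_width: 49.7
grasp_force: 0.0
```

Run:
```python
from h import *
st();P=[[386,310,30],[577,370,20]]
dif('side','s0','s5',proj('side',P));dif('top','t0','t5',proj('top',P))
a=cv2.imread('pics/t5.png');b=cv2.imread('pics/s5.png')
cv2.imwrite('pics/c5.png',np.hstack([cv2.resize(a[140:290,150:350],None,fx=2,fy=2),cv2.resize(b[150:300,240:440],None,fx=2,fy=2)]))
```

```text
{'clock': 23.45, 'joints': [0.42, 0.332, -0.178, -0.003, -1.062, -0.417], 'position': [568.684, 79.749, 190.831], 'ee_rot': [0.708, -0.707, -0.001, -0.0], 'contact_force': [-0.271, -0.325, 0.046], 'gripper_width': 49.717, 'grasp_force': 0.0}
[[ 0.002 -1.    -0.002]
 [-1.    -0.002  0.002]
 [-0.002  0.002 -1.   ]]
(368, 339) 1.2
(279, 352) 1.0
(191, 265) 6.6
(170, 192) 63.8
```

View pics/c5.png

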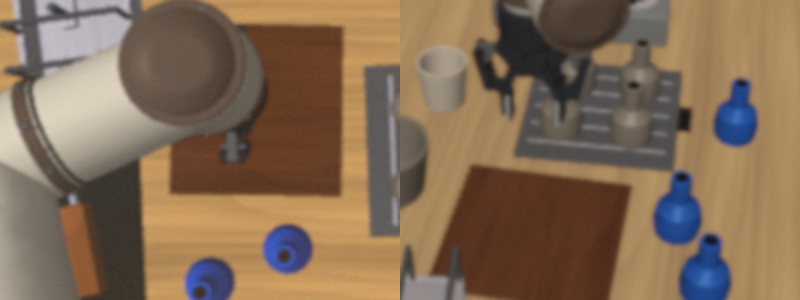

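The four vases stand on the plate, the board is empty, and the handle of the rod is where it was. Now the rod: I put the handle centre at about (387.5, 312.4) with yaw 10.6°.

Run:
```python
from h import *
to([397.3,314.2,130],-79.4)
```

```text
shift [-234.1  170.4   61.3]
turn [-1.000e-03  3.000e-03 -1.751e+00]
```

Emit:
servo_tool:
  rows:
    - [[60,-30,22,5,0,0,-0.18],[60,-60,44,10,0,0,-0.36],[60,-90,66,20,0,0,-0.54],[60,-120,88,30,0,0,-0.72],[60,-150,110,40,0,0,-0.9],[60,-180,132,50,0,0,-1.08],[60,-210,152,61,0,0,-1.26],[60,-234,170,61,0,0,-1.44],[60,-234,170,61,0,0,-1.62],[60,-234,170,61,0,0,-1.75]]

```text
clock: 24.8
position: [398.7, 311.4, 130.3]
ee_rot: [0.996, 0.092, -0.001, -0.001]
contact_force: [1.1, 0.2, -0.8]
gripper_width: 60.1
grasp_force: 0.0
```

Emit:
servo_tool:
  rows:
    - [[60,0,0,0,0,0,0],[60,0,0,0,0,0,0]]

```text
clock: 25.05
position: [398.9, 311.1, 130.2]
ee_rot: [0.996, 0.088, -0.001, -0.001]
contact_force: [-0.3, -0.7, 0.1]
gripper_width: 59.8
grasp_force: 0.0
```

Run:
```python
from h import *
st();to([397.3,314.2,11],-79.4)
snap('side','s6');crop('s6','s6c',260,250,440,390,4)
P=[[577,370,20]];dif('side','s0','s6',proj('side',P))
```

```text
{'clock': 25.05, 'joints': [0.982, 0.287, -0.42, -0.004, -0.864, 0.768], 'position': [398.859, 311.139, 130.151], 'ee_rot': [0.996, 0.088, -0.001, -0.001], 'contact_force': [-0.306, -0.68, 0.145], 'gripper_width': 59.833, 'grasp_force': 0.0}
[[ 0.984  0.176 -0.003]
 [ 0.176 -0.984  0.001]
 [-0.002 -0.002 -1.   ]]
shift [ -0.7  -3.1 119.2]
turn [-0.002  0.002 -0.008]
(279, 352) 1.0
```

View pics/s6c.png

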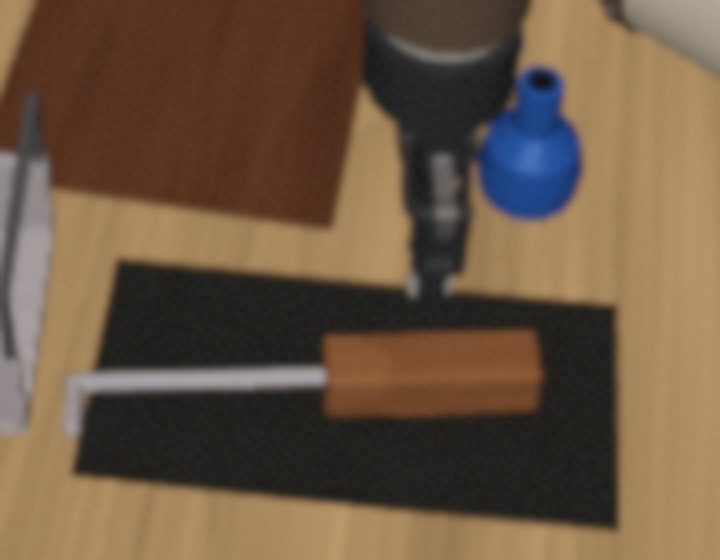

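The rod lies as before, with handle top-face corners at crop (325,335), (543,330), (543,371) and (325,378). I'll cross-check its position.

Run:
```python
from h import *
for x,y,z in[(325,335,40),(543,330,40),(543,371,40),(325,378,40),(434,354,40),(327,377,22),(80,382,22)]: print(px('side',260+x/4,250+y/4,z))
```

```text
[448.1 312.1  40. ]
[327.7 289.1  40. ]
[325.9 316.8  40. ]
[444.  340.6  40. ]
[386.6 315.   40. ]
[444.3 327.3  22. ]
[579.7 353.7  22. ]
```

Emit:
servo_tool:
  rows:
    - [[60,0,-4,50,0,0,-0.01],[60,0,-4,100,0,0,-0.01],[60,0,-4,117,0,0,-0.01],[60,0,-4,117,0,0,-0.01],[0,0,-4,117,0,0,-0.01],[0,0,-4,117,0,0,-0.01],[0,0,-4,117,0,0,-0.01],[0,0,-4,117,0,0,-0.01]]

```text
clock: 26.15
position: [398.2, 316.4, 14.4]
ee_rot: [0.996, 0.095, -0.0, -0.002]
contact_force: [-0.3, -0.6, 7.1]
gripper_width: 33.1
grasp_force: 61.0
```

Emit:
servo_tool:
  rows:
    - [[0,0,0,-20,0,0,0],[0,0,0,-40,0,0,0],[0,0,0,-40,0,0,0.02],[0,0,20,-40,0,0,0.05],[0,0,40,-40,0,0,0.05],[0,0,60,-40,0,0,0.05],[0,0,60,-40,0,0,0.05],[0,0,60,-40,0,0,0.05]]

```text
clock: 27.15
position: [409.3, 256.3, 52.9]
ee_rot: [0.998, 0.069, -0.001, -0.001]
contact_force: [0.8, 0.1, -1.4]
gripper_width: 33.1
grasp_force: 60.1
```

Run:
```python
from h import *
st()
ux=np.array([.990,.139,0]);uy=np.array([-.139,.99,0]);P=np.array([695.5,336,0])
to(P-297*ux-50*uy+[0,0,52],-82); to(P-167*ux-50*uy+[0,0,52],-82)
snap('side','s7');snap('top','t7')
a=cv2.imread('pics/t7.png');b=cv2.imread('pics/s7.png')
cv2.imwrite('pics/c7.png',np.hstack([cv2.resize(a[100:260,140:260],None,fx=3.2,fy=3.2),cv2.resize(b[260:388,240:340],None,fx=4,fy=4)]))
```

```text
{'clock': 27.15, 'joints': [0.895, 0.367, -0.557, -0.005, -0.647, 0.819], 'position': [409.323, 256.33, 52.918], 'ee_rot': [0.998, 0.069, -0.001, -0.001], 'contact_force': [0.832, 0.05, -1.367], 'gripper_width': 33.055, 'grasp_force': 60.132}
[[ 0.99   0.138 -0.003]
 [ 0.138 -0.99   0.002]
 [-0.002 -0.002 -1.   ]]
shift [-2.4 10.9  0.9]
turn [-0.002  0.002 -0.001]
shift [127.5  10.8   0.6]
turn [-0.002  0.002 -0.001]
```

View pics/c7.png

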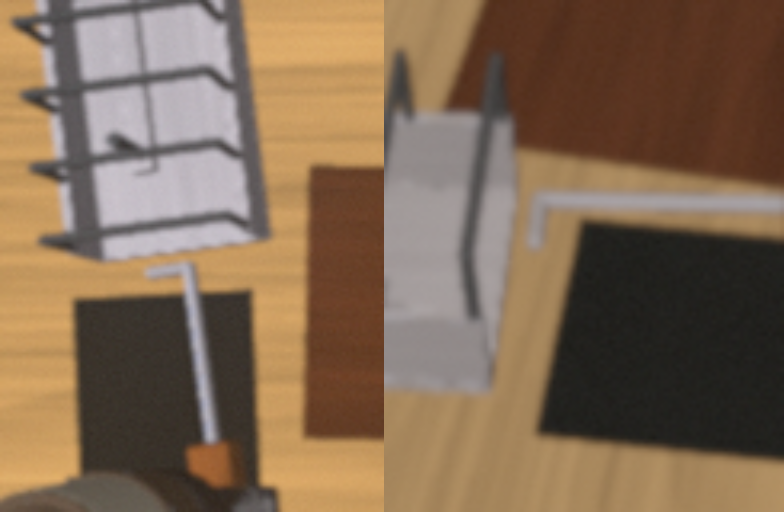

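The rod is held level, parallel to the tunnel and in front of it. The hook corner is at crop (190,268), the hook end at (148,273) and the pin top at (113,137).

Run:
```python
from h import *
T=lambda x,y,z:px('top',140+x/3.2,100+y/3.2,z)
c,e,p=T(190,268,60),T(148,273,60),T(113,137,88);print(c,e,p, T(210,443,60))
ux=np.array([.990,.139,0]);uy=np.array([-.139,.99,0])
for q in(c,e):print((q-p)@ux,(q-p)@uy)
print(proj('top',[[409.3,256.3,60]]))
```

```text
[595.2 281.4  60. ] [591.4 314.7  60. ] [694.4 332.8  88. ] [456.7 264.9  60. ]
-105.35259999999994 -37.09720000000004
-104.4859 -3.6020000000000203
[[208.95385267 257.2848291 ]]
```

Emit:
servo_tool:
  rows:
    - [[0,0,13,0,0,0,0],[0,0,13,0,0,0,0],[0,25,13,0,0,0,0],[0,50,13,0,0,0,0],[0,75,13,0,0,0,0],[0,100,13,0,0,0,0],[0,118,13,0,0,0,0],[0,126,13,0,0,0,0],[0,126,13,0,0,0,0]]

```text
clock: 28.38
position: [535.4, 261.0, 52.2]
ee_rot: [0.998, 0.069, -0.002, -0.001]
contact_force: [-1.0, -0.3, -1.1]
gripper_width: 33.3
grasp_force: 60.2
```

Run:
```python
from h import *
st();snap('top','t8');snap('side','s8')
a=cv2.imread('pics/t8.png');b=cv2.imread('pics/s8.png')
cv2.imwrite('pics/c8.png',np.hstack([cv2.resize(a[100:200,140:230],None,fx=5,fy=5,interpolation=2),cv2.resize(b[270:370,140:200+10],None,fx=5,fy=5,interpolation=2)]))
```

```text
{'clock': 28.375, 'joints': [0.724, 0.518, -0.277, -0.004, -0.778, 0.989], 'position': [535.371, 260.979, 52.175], 'ee_rot': [0.998, 0.069, -0.002, -0.001], 'contact_force': [-1.014, -0.348, -1.074], 'gripper_width': 33.325, 'grasp_force': 60.158}
[[ 0.99   0.138 -0.004]
 [ 0.138 -0.99   0.001]
 [-0.003 -0.001 -1.   ]]
```

View pics/c8.png

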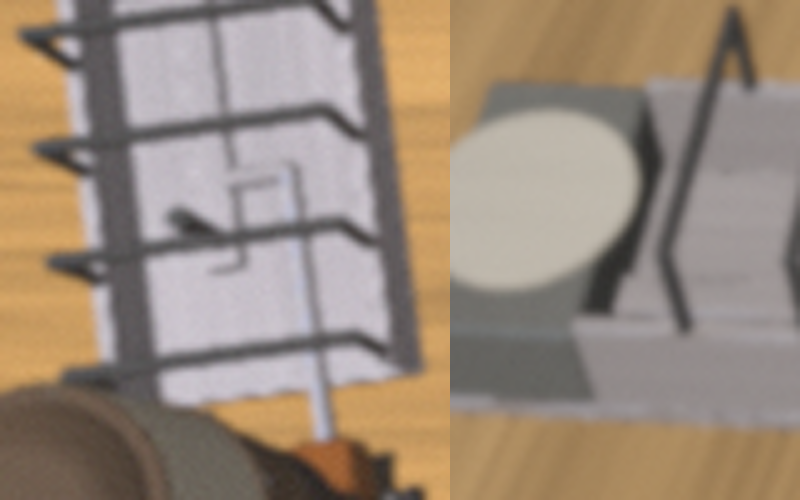

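The hook is in behind the pin: hook corner at crop (288,172), end at (230,182), pin axis at rod height about (196,226). I move left 31 mm and start pulling.

Emit:
servo_tool:
  rows:
    - [[0,0,-10,0,0,0,0],[0,0,-22,0,0,0,0],[0,0,-31,0,0,0,0],[0,0,-31,0,0,0,0],[0,-10,-31,0,0,0,0],[0,-20,-31,0,0,0,0],[0,-28,-31,0,0,0,0],[0,-36,-31,0,0,0,0],[0,-44,-31,0,0,0,0],[0,-50,-31,0,0,0,0]]

```text
clock: 29.72
position: [481.3, 285.0, 52.9]
ee_rot: [0.998, 0.07, -0.001, -0.001]
contact_force: [3.5, 1.3, -2.9]
gripper_width: 32.9
grasp_force: 60.0
```

Emit:
servo_tool:
  rows:
    - [[0,-4,0,0,0,0,0],[0,-6,0,0,0,0,0],[0,-8,0,0,0,0,0],[0,-8,0,0,0,0,0]]

```text
clock: 30.22
position: [473.8, 283.9, 52.7]
ee_rot: [0.998, 0.07, -0.001, -0.001]
contact_force: [3.4, 1.3, -2.7]
gripper_width: 32.9
grasp_force: 60.0
```

Pulling at a steady 3.5 N, so the bolt is sliding. I'll continue slowly to the end stop.

Emit:
servo_tool:
  rows:
    - [[0,-1,0,0,0,0,0],[0,-2,0,0,0,0,0],[0,-3,0,0,0,0,0],[0,-3,0,0,0,0,0]]

```text
clock: 30.72
position: [473.3, 284.5, 53.3]
ee_rot: [0.998, 0.069, 0.001, -0.002]
contact_force: [11.3, 0.7, -5.6]
gripper_width: 33.0
grasp_force: 60.0
```

Emit:
servo_tool:
  rows:
    - [[0,-1,0,0,0,0,0],[0,-2,0,0,0,0,0],[0,-2,0,0,0,0,0]]

```text
clock: 31.1
position: [473.0, 285.4, 53.9]
ee_rot: [0.998, 0.069, 0.003, -0.003]
contact_force: [14.5, 1.8, -6.2]
gripper_width: 32.9
grasp_force: 60.2
```

The end stop is reached: no further motion and the force is rising. Now I unhook and withdraw.

Emit:
servo_tool:
  rows:
    - [[0,8,0,0,0,0,0],[0,14,0,0,0,0,0],[0,14,12,0,0,0,0],[0,14,24,0,0,0,0],[0,14,35,0,0,0,0],[0,14,35,0,0,0,0],[0,-10,35,0,0,0,0],[0,-35,35,0,0,0,0],[0,-60,35,0,0,0,0],[0,-80,35,0,0,0,0]]

```text
clock: 32.35
position: [393.7, 237.4, 53.1]
ee_rot: [0.998, 0.07, -0.001, -0.001]
contact_force: [0.2, 0.7, -2.3]
gripper_width: 33.0
grasp_force: 60.7
```

Run:
```python
from h import *
st();to([398.2,316.4,60],-79.4)
snap('top','t9');snap('side','s9')
a=cv2.imread('pics/t9.png');b=cv2.imread('pics/s9.png')
cv2.imwrite('pics/c9.png',np.hstack([cv2.resize(a[100:250,140:250],None,fx=3.4,fy=3.4,interpolation=2),cv2.resize(b[240:390,130:230],None,fx=3.4,fy=3.4,interpolation=2)]))
```

```text
{'clock': 32.35, 'joints': [0.896, 0.336, -0.612, -0.005, -0.623, 0.819], 'position': [393.681, 237.395, 53.132], 'ee_rot': [0.998, 0.07, -0.001, -0.001], 'contact_force': [0.186, 0.698, -2.272], 'gripper_width': 32.984, 'grasp_force': 60.715}
[[ 0.99   0.139 -0.003]
 [ 0.139 -0.99   0.002]
 [-0.002 -0.002 -1.   ]]
shift [ 15.5 -77.6  -6.8]
turn [-0.002  0.002 -0.045]
```

View pics/c9.png

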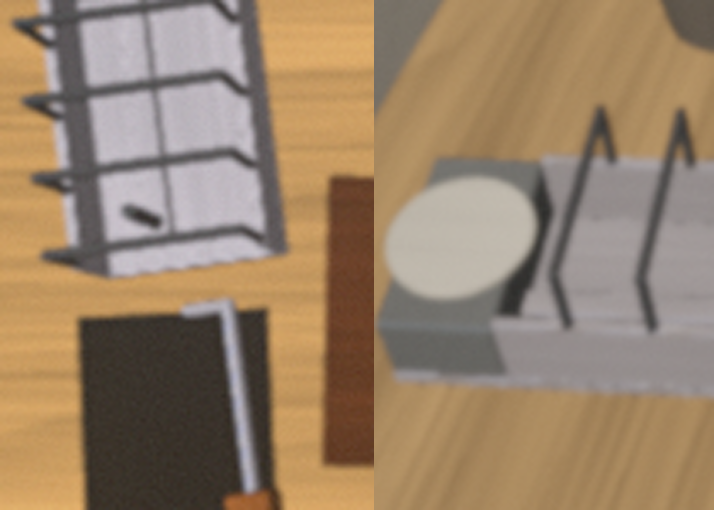

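Run:
```python
from h import *
a=cv2.imread('pics/t7.png')[125:165,162:192];b=cv2.imread('pics/t9.png')[143:183,162:192]
cv2.imwrite('pics/p9.png',np.hstack([cv2.resize(a,None,fx=12,fy=12,interpolation=2),cv2.resize(b,None,fx=12,fy=12,interpolation=2)]))
print(px('top',177.6,161.2,88))
ux=np.array([.990,.139,0])
for q in([694.4,334,88],[695.5,336,88]):
  q=np.array(q);print(proj('top',[q,q-50*ux]))
```

```text
[648.8 326.9  88. ]
[[174.84721984 142.83354205]
 [177.51013709 162.75652419]]
[[174.04174523 142.39538176]
 [176.7030714  162.31677112]]
```

View pics/p9.png

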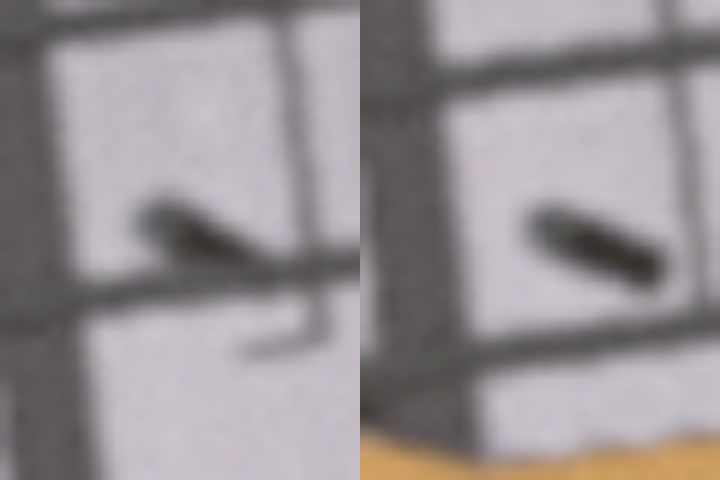

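The pin moved about 48–50 mm, and it resisted 14 N against 3 N of friction, so it is at its end stop. I put the rod back well within the mat: TCP at (385, 302), yaw 3°.

Run:
```python
from h import *
to([385,302,15],-87)
```

```text
shift [  1.7 -65.8  38.1]
turn [-0.001  0.004  0.088]
```

Emit:
servo_tool:
  rows:
    - [[0,0,-20,0,0,0,0.03],[0,1,-45,0,0,0,0.06],[0,2,-66,0,0,0,0.088],[0,2,-66,10,0,0.004,0.088],[0,2,-66,24,0,0.004,0.088],[0,2,-66,33,0,0.004,0.088],[0,2,-66,36,0,0.004,0.088],[0,2,-66,38,0,0.004,0.088],[0,2,-66,38,0,0.004,0.088]]

```text
clock: 33.58
position: [387.3, 303.1, 15.1]
ee_rot: [1.0, 0.026, 0.001, -0.001]
contact_force: [-0.0, -0.7, -2.7]
gripper_width: 33.0
grasp_force: 60.8
```

Emit:
servo_tool:
  rows:
    - [[0,0,0,1,0,0,0],[60,0,0,1,0,0,0],[60,0,0,1,0,0,0],[60,0,0,1,0,0,0],[60,0,0,-50,0,0,0],[60,0,0,-110,0,0,0],[60,0,0,-170,0,0,0],[60,0,0,-185,0,0,0],[60,0,0,-185,0,0,0]]

```text
clock: 34.7
position: [387.0, 302.9, 200.7]
ee_rot: [1.0, 0.025, 0.001, -0.002]
contact_force: [-0.5, 0.8, -0.5]
gripper_width: 60.0
grasp_force: 0.0
```

Run:
```python
from h import *
st();to([494.5,-406,200],172);snap('side','s10');
b=cv2.imread('pics/s10.png')
cv2.imwrite('pics/s10b.png',cv2.resize(b[120:395,220:460],None,fx=2.1,fy=2.1,interpolation=2))
```

```text
{'clock': 34.7, 'joints': [0.995, 0.182, -0.36, -0.0, -1.024, 0.627], 'position': [386.972, 302.943, 200.681], 'ee_rot': [1.0, 0.025, 0.001, -0.002], 'contact_force': [-0.537, 0.789, -0.539], 'gripper_width': 60.037, 'grasp_force': 0.0}
[[ 0.999  0.051  0.002]
 [ 0.051 -0.999  0.004]
 [ 0.002 -0.004 -1.   ]]
shift [ 71.3 713.5  -1.7]
turn [-0.005  0.002  1.761]
```

View pics/s10b.png

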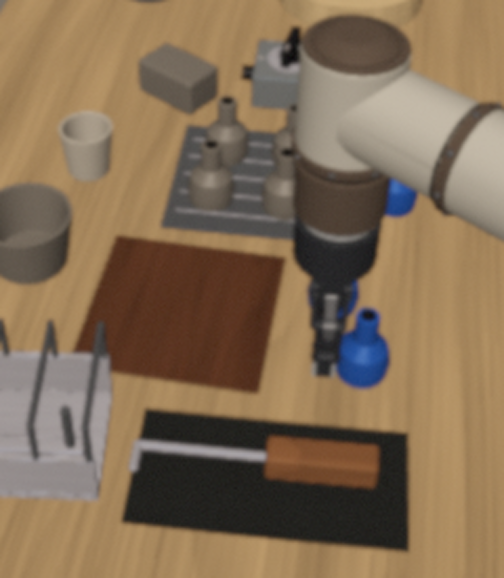

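Rod on the mat, bolt out, and four vases on the plate. Next, the isolator.

Emit:
servo_tool:
  rows:
    - [[50,6,60,0,0,0,0.16],[50,12,120,0,0,0,0.32],[50,18,180,0,0,0,0.48],[50,24,240,0,0,0,0.64],[50,30,300,0,0,0,0.8],[50,36,360,0,0,0,0.96],[50,42,420,0,0,0,1.12],[50,48,480,0,0,0,1.28],[50,54,540,0,0,0,1.44],[50,60,600,0,0,0,1.6]]

```text
clock: 36.0
position: [476.5, -295.0, 196.1]
ee_rot: [0.713, -0.701, -0.003, 0.0]
contact_force: [0.3, 0.9, -0.2]
gripper_width: 49.9
grasp_force: 0.0
```

Run:
```python
from h import *
to([494.5,-406,150],172)
```

```text
shift [111.4 -16.4  45.6]
turn [0.004 0.003 0.156]
```

Emit:
servo_tool:
  rows:
    - [[50,60,-8,20,0,0,0.1],[50,111,-16,46,0.004,0.003,0.156],[50,111,-16,46,0.004,0.003,0.156],[50,111,-16,46,0.004,0.003,0.156],[50,111,-16,46,0.004,0.003,0.156]]

```text
clock: 36.62
position: [496.2, -402.9, 153.2]
ee_rot: [-0.659, 0.752, -0.002, 0.001]
contact_force: [0.9, 0.5, -0.1]
gripper_width: 50.3
grasp_force: 0.0
```

Run:
```python
from h import *
st();to([494.5,-406,74.6],172);snap('side','s11');snap('top','t11')
a=cv2.imread('pics/t11.png');b=cv2.imread('pics/s11.png')
cv2.imwrite('pics/c11.png',np.vstack([cv2.resize(a[50:310,140:500],None,fx=1.15,fy=1.15,interpolation=2),cv2.resize(b[110:394,130:490],(414,300),interpolation=2)]))
```

```text
{'clock': 36.625, 'joints': [-0.43, 0.467, -0.066, -0.001, -1.033, 0.297], 'position': [496.241, -402.936, 153.199], 'ee_rot': [-0.659, 0.752, -0.002, 0.001], 'contact_force': [0.918, 0.466, -0.112], 'gripper_width': 50.258, 'grasp_force': 0.0}
[[-0.132 -0.991  0.005]
 [-0.991  0.132 -0.002]
 [ 0.001 -0.005 -1.   ]]
shift [ 3.2  1.7 78.6]
turn [-0.005 -0.001  0.007]
```

View pics/c11.png

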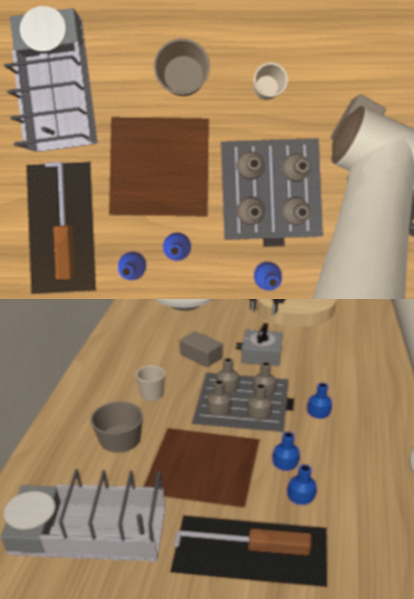

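The picture shows all four vases upright and clear of each other on the plate, the pin near the front, the rod on its mat, and the bystanders in place. Now the isolator goes back on.

Emit:
servo_tool:
  rows:
    - [[50,3,2,40,0,0,0.007],[50,3,2,78,0,0,0.007],[50,3,2,78,0,0,0.007],[0,3,2,78,0,0,0.007],[0,3,2,78,0,0,0.007],[0,3,2,78,0,0,0.007],[0,3,2,78,0,0,0.007],[0,3,2,78,0,0,0.007]]

```text
clock: 37.72
position: [494.6, -407.1, 77.7]
ee_rot: [-0.656, 0.755, -0.003, 0.001]
contact_force: [-1.7, 2.1, 6.2]
gripper_width: 14.6
grasp_force: 60.5
```

Emit:
servo_tool:
  rows:
    - [[0,0,0,0,0,0,0.17],[0,0,0,0,0,0,0.34],[0,0,0,0,0,0,0.51],[0,0,0,0,0,0,0.68],[0,0,0,0,0,0,0.85],[0,0,0,0,0,0,1.02],[0,0,0,0,0,0,1.19],[0,0,0,0,0,0,1.36],[0,0,0,0,0,0,1.38],[0,0,0,0,0,0,1.38]]

```text
clock: 38.98
position: [494.0, -406.6, 77.6]
ee_rot: [-0.025, 1.0, -0.001, 0.003]
contact_force: [-2.4, 3.1, 7.3]
gripper_width: 15.1
grasp_force: 60.7
```

Emit:
servo_tool:
  rows:
    - [[40,0,0,0,0,0,0],[40,0,0,0,0,0,0],[50,0,0,-10,0,0,0],[50,0,0,-60,0,0,0],[50,0,0,-120,0,0,0],[50,0,0,-150,0,0,0],[50,0,0,-150,0,0,0]]

```text
clock: 39.85
position: [494.8, -407.5, 229.4]
ee_rot: [-0.025, 1.0, -0.003, 0.006]
contact_force: [-0.3, -0.6, 0.4]
gripper_width: 50.0
grasp_force: 0.0
```

Run:
```python
from h import *
st()
# handle now vs start (s0, ON) and vs s1 (OFF); vases/rod/bolt vs s11
B=proj('side',[[520,-406,95],[493,-380,95],[475,-406,95]])
dif('side','s0','s12',B,4);dif('side','s1','s12',B,4)
print('scene');dif('side','s11','s12',proj('side',[[465,-225,60],[565,-225,60],[465,-123,60],[567,-123,60],[380,300,30],[648,328,60],[789,30,40],[770,-163,40],[663,-361,30]]),8)
```

```text
{'clock': 39.85, 'joints': [-0.437, 0.407, 0.037, 0.0, -1.188, -1.084], 'position': [494.77, -407.528, 229.422], 'ee_rot': [-0.025, 1.0, -0.003, 0.006], 'contact_force': [-0.291, -0.579, 0.408], 'gripper_width': 50.02, 'grasp_force': 0.0}
[[-0.999 -0.05   0.012]
 [-0.05   0.999 -0.006]
 [-0.012 -0.006 -1.   ]]
(350, 137) 1.2
(358, 142) 2.5
(364, 138) 1.5
(350, 137) 41.9
(358, 142) 32.0
(364, 138) 50.2
scene
(360, 181) 0.9
(327, 178) 0.9
(356, 203) 1.0
(321, 199) 1.0
(371, 336) 1.1
(251, 321) 0.8
(231, 231) 1.0
(256, 188) 0.7
(304, 157) 0.9
```

The handle matches its initial ON picture, and nothing else has changed. Handing in.

```bash
python3 -c "
from bench import arm
print(arm.job_done())"
```

```text
the job is handed in; nothing more can be done
None
```

The job was done in the order asked and handed in at about 40 s: dryer switched off, all four vases upright on the plate, bolt drawn to its end stop with the rod, rod back on its mat, isolator on again, nothing standing by disturbed; by my count I viewed 15 pictures, one over the limit of 14.

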